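Unload the sprung clamshell leak-test fixture

ROBOT

A 6-joint arm with a two-finger parallel gripper is mounted at the origin on a cart in front of the work surface, level with it; the furniture and walls round the work are solid. World frame = base frame: x ahead of the robot, y to its left, z up, the work surface at z = 0. Lengths are in m, angles in rad, forces in N, time in s.
With the tool pointing down it reaches from about 0.275 to 0.825 m from the base axis. Payload 4.9 kg.
Tool frame: the origin (TCP) lies midway between the tips of the shut fingers; the grasp point (between the pads) lies 19 mm behind it (grip_point_offset is the distance from the TCP to the grasp point, in m); z points along the fingers, y is the line along which they close (so a half turn about z gives the same grasp; the last joint's range is limited). The gripper opens to 85 mm and grips with 20 to 120 N. Pads are 22 mm wide; open, the fingers measure 114 mm over their backs; the gripper's body (76 mm by 85 mm) begins 54 mm behind the grasp point. The pads swing forward as they close: fully open they stand 13 mm farther back than shut.
Start: joints at [1.208, 0.326, -0.193, 1.052, 0, 1.437], TCP at [0.125, 0.536, 0.231] pointing down, gripper open.
Joint ranges: [-2.65, 2.65], [-0.97, 1.79], [-1.3, 1.35], [-1.93, 2.1], [-1.47, 1.37], [-3.14, 3.14]. Speed limits (rad/s): [2.57, 2.57, 3.14, 3.14, 3.14, 3.14].

INTERFACE

Orientations are given as a rotation vector (axis times angle).
In Python, from cell import * gives the robot as it stands. Calls block until the motion is done:
- movep(position, orientation): joint-space move of the TCP to a pose.
- move_l(position, velocity=0.15, rot=None, until_force=None): straight line of the TCP; rot=None keeps the orientation; velocity is the mean speed in m/s. With until_force (N) it stops when the force on the tool has changed by that much, and returns True; else False.
- set_joints(angles): joint-space move.
- let_go() and grab(newtons=None): open the fingers fully, or close them until they stop; newtons is the grip in N (None keeps the last).
- sleep(seconds).
- ik(position, orientation): joint angles nearest the present ones, or None.
- get_state(): the state.
- grab_frame(name): name is "scene" or "top"; returns a dict with "img" (400x640x3 uint8, red, green, blue), "fx", "fy", "cx", "cy" (pixels), "cam_to_world" (4x4, takes a point from camera to world coordinates). Camera axes: x right, y down, z forward; pixel columns grow to the right and rows downward; lengths in m; the calibration is good to about 2 mm. A picture is of the moment at which its call begins. There is no depth.
A pose or a line that the arm cannot do raises MotionError and nothing moves.
- sign_off(): hands the job in; it is judged then, once.
Trained networks look in the newest picture that a camera, given by its name, has taken for a name from the list of things; names that differ only in an ending like _2 or _b are one class to them, and where a whole thing is asked for, a point or a joint stands for the part that bears it (a point fixed in the world has none). Each returns a list of dicts, best first, with "score" (0 to 1); they miss things now and then, are a little off and sometimes report something else, mostly with a low value. They report only what shows in the picture. A call takes as long as a camera call. They do not tell look-alikes from the thing itself.
- spot_in(camera, name): "centre" ([column, row] in pixels, amid what is visible of it).
- silhouettes(camera, name): "mask" (400x640 bool, what is visible of it) and "centre" ([column, row] in pixels, amid what is visible of it).
- tip_of(camera, name): "centre" ([column, row] in pixels: a listed point, or the origin of a listed thing).
The state is a dict: "clock": time; "q": joint angles; "joint_velocities": joint speeds; "tau": joint torques, N m; "position": TCP position; "eef_rot": TCP orientation; "contact_force": force on the tool from outside, world axes, zero at the start; "wrist_torque": the same for the moment, N m; "finger_gap": opening from 0.0 (shut) to 1.0 (fully open); "grasp_force": force on a finger pad.
Only numpy, scipy, OpenCV 4.12 (cv2) and the standard library are available. Lean on these libraries where they do the work, as an engineer would, in place of code of your own. Each camera call takes 0.05 s, during which the arm holds its last target. There are 200 camera calls.

TASK

The leak test is over: press the release button in front of the clamshell test fixture so that its lid springs open to its stop, then draw the tube carrier out by its knob as far as it goes, where it stays. Take the clear sample tube out of the carrier and lay it gently, lying flat, in the open tray, let go of it, and leave the lid open, the carrier out and the other things on the bench where they are.

Things in the scene. Friction and masses are not known exactly. Their poses are not given: they have to be found in the camera images.
- fixture: clamshell leak-test fixture, fixed: grey base plate 12 mm thick (own frame x -105 to 60, y -165 to 60 mm) with an aluminium shell 88 x 100 mm, 53 mm high when shut. Origin on the bench under the shell's centre; x points from the button over the shell to the hinge, y is along the tube (the carrier comes out towards -y), z up. Two rails 23 mm high run along y at x = +-28 mm
- release_button (a joint): travel of the push button, pressed straight down: 0 up, 0.006 m fully down; it springs back. 1.6 N starts it, about 5 N bottoms it; the latch lets go of the lid at about 4 mm
- button_top (a point): centre of the top face of the black round release button, diameter 23 mm, 56 mm above the bench when up, 10 mm out of its round housing (diameter 31 mm); it stands in front of the shell at the fixture's x = -88 mm, y = 0. A steel latch nose between it and the lid (fixture x = -69 to -48 mm, up to 54 mm high) holds the lid
- lid (a joint): angle of the sprung lid: 0 shut and latched, 1.15 rad open at its stop. Unlatched, it swings open by itself in under 1 s and stays. Hinge at the fixture's x = +52 mm, 40 mm up; lid 98 mm deep, 102 mm wide (y +-51). Open, its edge is 132 mm up and it still overhangs the shell: no room for a gripper over the tube until the carrier is out. Shut, it locks the carrier
- lid_edge (a point): middle of the lid's free edge (next to the button when shut); rises and swings away from the button as the lid opens
- carrier (a joint): travel of the carrier slide along the fixture's -y: 0 home in the shell, 0.100 m out at its stop. A spring draws it home again (about 1 to 2 N) from wherever it is let go, except at the stop: over the last 10 mm it clicks past a spring detent (about 5 N to pull), which then holds it out
- knob_top (a point): centre of the top of the carrier's upright black knob, 66 mm above the bench; the knob's head is round, 18 mm in diameter and 18 mm tall, on a 10 mm stem; it moves with the carrier (104 mm towards the fixture's -y from the origin when home, 204 mm when out)
- tube: clear sample tube with cap, lying, 66 mm long along its own y, diameter 14 mm, 14 to 28 g. Origin midway on its underside, axis 7 mm above it; in the carrier the underside is 32 mm above the bench. It rests in two open-topped saddles 25 mm either side of its middle (6 mm thick, cheeks to 38 mm height); between them 44 mm is free for fingers down to 23 mm height. Lifts straight up
- tray: open aluminium tray, 130 (its x) x 150 (its y) x 22 mm, walls and floor 4 mm, fixed to the bench to the robot's right of the fixture. Origin at the centre of its underside
- bystander_vial: small cream vial with white cap, 18 mm diameter, 38 mm tall, standing to the left of the fixture; leave alone. Origin under its centre
- bystander_loupe: black eye loupe, 37 mm diameter, 34 mm tall, standing behind the gap between fixture and tray; leave alone. Origin under its centre
- bystander_driver: small screwdriver, 144 mm long along its y, 12 mm thick, lying to the left of the fixture; leave alone. Origin at the centre of its underside
Things that resemble listed ones, but are neither listed nor needed, are in the scene too. Several things have the shape of the tray; the one meant has the colours described above.

How it is judged:
By the outcome, as a careful person would: the job done as asked, in the order asked, and still so for the second after the job is handed in, with the robot touching nothing.
It also fails if it takes over 64 s, if anything falls off the work surface, if the arm or the gripper's body presses on something with over 40 N, if the wrist force passes 120 N, or if a joint passes its speed limit or range.

## Working session

There is one attempt and no reset: what is moved stays moved. The work goes in short steps, each a Python script; the robot and the scene stay as the last script left them, time stands still between calls to the robot, and variables do not carry over. Pictures are saved under pics/ and viewed, at most 10 in all, crops included, and the job is handed in when it is done.

```bash
ls; mkdir -p pics
cat > h.py <<'E'
from cell import *
import numpy as np, cv2
def ray(f,px):
    d=np.array([(px[0]-f["cx"])/f["fx"],(px[1]-f["cy"])/f["fy"],1.])
    T=np.array(f["cam_to_world"]); return T[:3,3],T[:3,:3]@d
def onz(f,px,z):
    o,d=ray(f,px); return o+d*(z-o[2])/d[2]
def proj(f,p):
    T=np.array(f["cam_to_world"]); c=T[:3,:3].T@(np.array(p)-T[:3,3])
    return c[0]/c[2]*f["fx"]+f["cx"],c[1]/c[2]*f["fy"]+f["cy"]
def save(f,n): cv2.imwrite(f"pics/{n}.png",f["img"][:,:,::-1])
E
python3 - <<'E'
from h import *
Z=dict(button_top=.056,knob_top=.066,lid_edge=.05,tray=0,fixture=0,tube=.032,bystander_vial=0,bystander_loupe=0,bystander_driver=0)
for c in("scene","top"):
    f=grab_frame(c); save(f,c+"0"); print(c,np.round(f["cam_to_world"],3).tolist(),f["fx"])
    for n,z in Z.items():
        for r in tip_of(c,n)[:4]: print(n,round(r["score"],2),np.round(r["centre"]),np.round(onz(f,r["centre"],z),4))
print(get_state()["eef_rot"],get_state()["clock"],grip_point_offset)
E
```

```text
pics
scene [[0.652, -0.554, 0.518, -0.074], [-0.758, -0.461, 0.461, -0.542], [-0.016, -0.693, -0.721, 0.964], [0.0, 0.0, 0.0, 1.0]] 463.32654741667443
button_top 0.43 [261. 199.] [0.479  0.1801 0.056 ]
knob_top 0.53 [308. 197.] [0.5619 0.0796 0.066 ]
lid_edge 0.83 [276. 197.] [0.5162 0.161  0.05  ]
tray 0.96 [350. 276.] [ 0.4703 -0.1411  0.    ]
tray 0.64 [434. 312.] [ 0.5154 -0.3559 -0.    ]
fixture 0.71 [285. 201.] [0.5532 0.1669 0.    ]
bystander_vial 0.44 [256. 169.] [ 0.5954  0.3335 -0.    ]
bystander_loupe 0.49 [412. 222.] [ 0.7212 -0.1607  0.    ]
bystander_driver 0.44 [206. 204.] [0.398  0.3344 0.    ]
top [[-0.017, -0.987, 0.163, 0.353], [-1.0, 0.02, 0.018, 0.004], [-0.021, -0.162, -0.987, 1.196], [0.0, 0.0, 0.0, 1.0]] 383.7893982479814
button_top 0.42 [265. 230.] [0.4535 0.1774 0.056 ]
knob_top 0.55 [302. 197.] [0.5497 0.066  0.066 ]
lid_edge 0.6 [269. 211.] [0.5128 0.1671 0.05  ]
tray 0.95 [373. 225.] [ 0.4686 -0.1515  0.    ]
tray 0.88 [441. 210.] [ 0.5102 -0.3657  0.    ]
fixture 0.77 [267. 198.] [0.5599 0.1794 0.    ]
tube 0.5 [214. 248.] [0.4052 0.3352 0.032 ]
tube 0.28 [267. 225.] [0.4717 0.1744 0.032 ]
bystander_vial 0.39 [223. 187.] [0.6004 0.3211 0.    ]
bystander_loupe 0.44 [369. 149.] [ 0.7144 -0.1504 -0.    ]
bystander_driver 0.39 [211. 248.] [0.4059 0.3527 0.    ]
[-3.58607200e-01 -3.12102557e+00  5.79250056e-05] 1.0 0.0187
```

View pics/scene0.png

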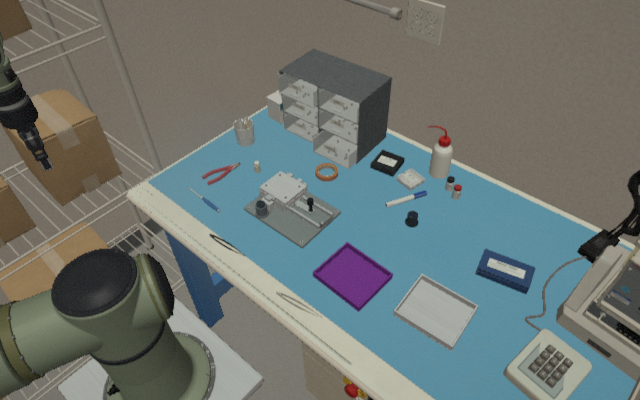

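View pics/top0.png

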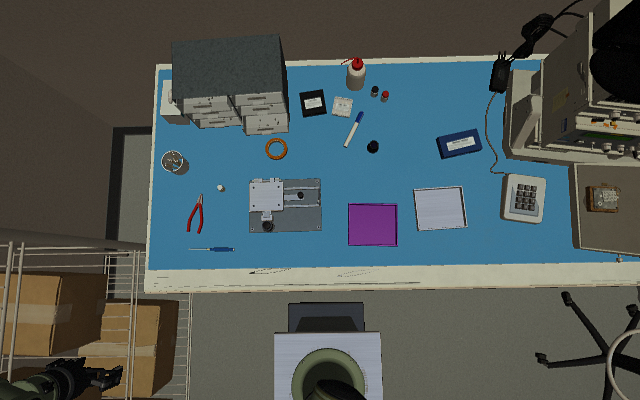

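The scene view shows the fixture near (292,208), the purple look-alike tray at (352,276) and the aluminium tray at (436,311). The top view shows the fixture plate at about (249–322, 178–233) and the aluminium tray at (441,209). Next I'll zoom in on the fixture.

Run:
```python
import cv2,numpy as np
a=cv2.imread("pics/scene0.png")[165:250,235:350]; b=cv2.imread("pics/top0.png")[165:245,240:335]
a=cv2.resize(a,None,fx=6,fy=6,interpolation=cv2.INTER_CUBIC)[:, :690];b=cv2.resize(b,None,fx=7,fy=7,interpolation=cv2.INTER_CUBIC)
cv2.imwrite("pics/sz.png",a);cv2.imwrite("pics/tz.png",b)
```

```text
(no output)
```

View pics/sz.png

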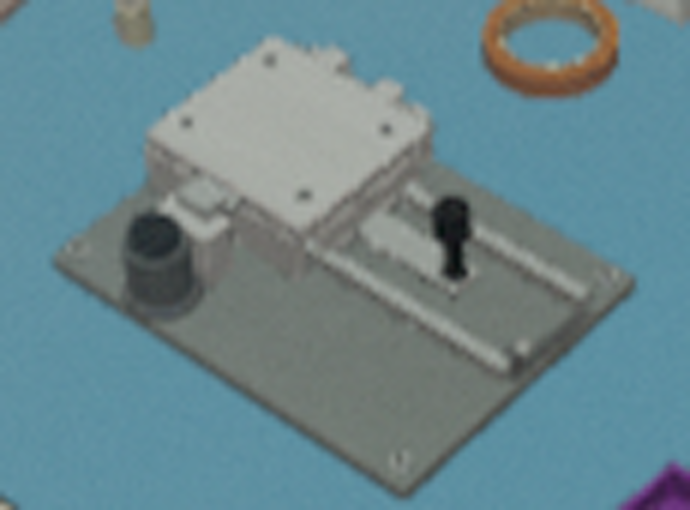

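View pics/tz.png

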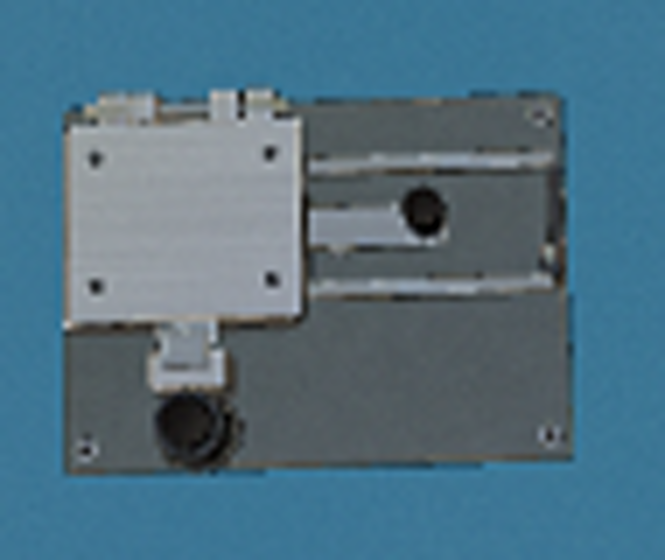

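The crops show the plate corners, the button top (scene crop 156,235; top crop 188,425) and the knob top (451,205; 424,208) clearly. I'll fit the fixture pose from these points.

```bash
cat >> h.py <<'E'
def fit(obs):
    # obs: list of (frame, pixel, local point)
    from scipy.optimize import least_squares
    def w(p,l): c,s=np.cos(p[2]),np.sin(p[2]); return [p[0]+c*l[0]-s*l[1],p[1]+s*l[0]+c*l[1],l[2]]
    r=least_squares(lambda p:np.ravel([np.subtract(proj(f,w(p,l)),u) for f,u,l in obs]),[.55,.17,0],loss="soft_l1")
    print(np.round(r.fun.reshape(-1,2),1).tolist()); return r.x
E
python3 - <<'E'
from h import *
S=grab_frame("scene");T=grab_frame("top")
c=lambda x,y,z=.012:(x/1e3,y/1e3,z)
s=lambda u,v:((u+.5)/6+234.5,(v+.5)/6+164.5)
t=lambda u,v:((u+.5)/7+239.5,(v+.5)/7+164.5)
obs=[(S,s(53,262),c(-105,60)),(S,s(402,488),c(-105,-165)),(S,s(633,280),c(60,-165)),(S,s(156,235),c(-88,0,.056)),(S,s(451,205),c(0,-104,.066)),
(T,t(66,471),c(-105,60)),(T,t(572,458),c(-105,-165)),(T,t(560,95),c(60,-165)),(T,t(188,425),c(-88,0,.056)),(T,t(424,208),c(0,-104,.066))]
print(fit(obs),fit(obs[:5]),fit(obs[5:]))
for cam,f in(("scene",S),("top",T)):
    grab_frame(cam)
    for m in silhouettes(cam,"tray")[:3]:
        k,_=cv2.findContours(m["mask"].astype("uint8"),0,2); k=max(k,key=cv2.contourArea)
        e=cv2.approxPolyDP(cv2.convexHull(k),6,True)[:,0]
        print(cam,m["centre"],[np.round(onz(f,p,.022)[:2],3).tolist() for p in e])
E
```

```text
[[-0.8, -1.1], [0.2, 0.5], [0.8, -0.7], [-0.6, -1.2], [-0.0, 0.5], [0.1, 0.7], [0.5, 0.2], [0.4, -0.2], [-0.1, -0.2], [-0.0, -0.0]]
[[-0.9, -0.6], [0.5, 0.9], [0.9, -0.5], [-0.6, -0.7], [0.0, 0.8]]
[[-0.1, 0.5], [0.3, 0.2], [0.4, -0.2], [-0.3, -0.4], [-0.1, -0.1]]
[0.55711744 0.17429421 0.01448639] [0.55580848 0.17346413 0.02031384] [0.55764477 0.17464966 0.01128318]
scene [436.5, 310.0] [[0.573, -0.28], [0.582, -0.426], [0.443, -0.436], [0.438, -0.291]]
scene [353.0, 277.4] [[0.531, -0.079], [0.526, -0.224], [0.394, -0.227], [0.401, -0.08]]
top [438.7, 210.4] [[0.576, -0.425], [0.455, -0.431], [0.452, -0.285], [0.573, -0.28]]
top [373.0, 226.2] [[0.533, -0.078], [0.53, -0.22], [0.404, -0.216], [0.41, -0.074]]
```

```bash
cat >> h.py <<'E'
F=np.array([.5571,.1743]);YAW=.0145
def W(x,y,z): c,s=np.cos(YAW),np.sin(YAW); return [F[0]+c*x-s*y,F[1]+s*x+c*y,z]
def R(theta): # tool down, closing line at world angle theta
    p=(theta+np.pi/2)/2; return [np.pi*np.cos(p),np.pi*np.sin(p),0]
def st():
    s=get_state(); print(round(s["clock"],2),np.round(s["position"],4),np.round(s["contact_force"],1),round(s["finger_gap"],3),round(s["grasp_force"],1))
E
python3 - <<'E'
from h import *
st(); grab(30)
movep(W(-.090,0,.11),R(np.pi/2+YAW)); st()
print(move_l(W(-.090,0,.062),.12))
print(move_l(W(-.090,0,.0485),.04,until_force=12)); st()
sleep(.2); move_l(W(-.092,0,.16),.2); sleep(.5); st()
f=grab_frame("scene")
i=f["img"][:,:,::-1]; cv2.imwrite("pics/s1.png",cv2.resize(i[140:260,220:370],None,fx=5,fy=5))
for r in tip_of("scene","lid_edge")[:2]: print(r)
E
```

```text
1.3 [0.1247 0.5357 0.2313] [-0.  -0.2  0.1] 0.996 0.0
3.92 [0.4671 0.1737 0.1102] [-0.8  0.7 -1.3] 0.002 0.0
False
True
4.85 [0.4687 0.1735 0.05  ] [-0.3 -0.4  6.9] -0.003 3.9
6.25 [0.465  0.173  0.1597] [-0.2 -0.6  0.3] 0.002 0.0
{'centre': [287.5, 163.5], 'score': 0.7}
```

View pics/s1.png

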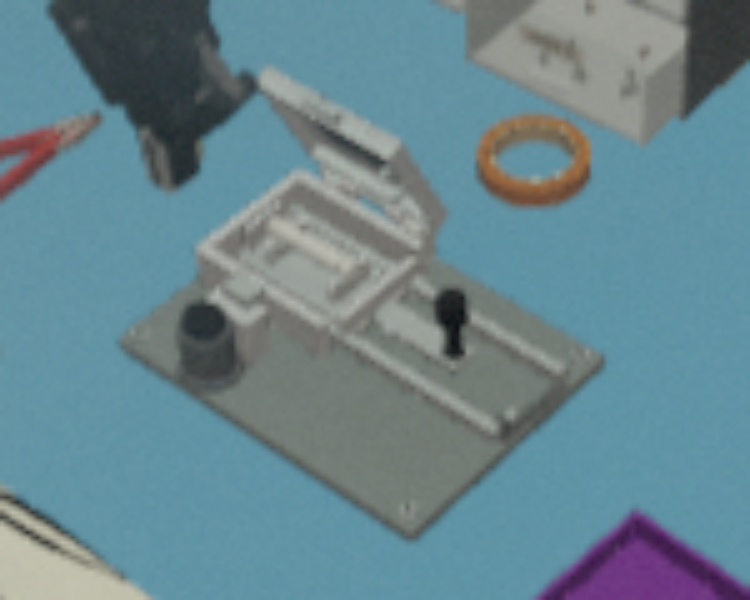

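The press worked: the lid is fully open, with its edge at about (287,163) in the scene image, the tube visible inside and the knob still home. Next I draw the carrier out.

Run:
```python
from h import *
q=get_state()["q"]
c=[(np.abs(np.array(j)-q).max(),t) for t in(YAW,YAW+np.pi,YAW-np.pi) if (j:=ik(W(0,-.106,.14),R(t))) is not None]
th=min(c)[1]; print(c)
movep(W(-.03,-.12,.16),R(th)); let_go()
move_l(W(0,-.106,.14),.2); move_l(W(0,-.106,.040),.12,until_force=8); st()
grab(50); st()
print(move_l(W(0,-.106-.085,.040),.1),move_l(W(0,-.106-.103,.040),.05,until_force=18)); st()
sleep(.3); let_go(); st()
move_l(W(0,-.209,.14),.2)
for cam in("scene","top"):
    f=grab_frame(cam)
    for n,z in(("knob_top",.066),("tube",.032)):
        for r in tip_of(cam,n)[:2]: print(cam,n,r["score"],np.round(onz(f,r["centre"],z),4))
print(W(0,-.204,0),W(0,-.1,0)); st()
```

```text
[(np.float64(1.3544785602869762), 0.0145), (np.float64(1.7871140933028176), 3.156092653589793), (np.float64(1.7871140933028173), -3.127092653589793)]
9.67 [0.5593 0.0683 0.0408] [-0.1 -0.4 -0.3] 0.997 0.0
10.31 [0.5596 0.0683 0.0404] [1.9 1.2 0.7] 0.188 48.7
False False
11.82 [ 0.5609 -0.0319  0.0403] [5.6 7.5 2.8] 0.185 49.3
12.79 [ 0.56   -0.0348  0.0399] [-0.4  0.7  0.2] 0.998 0.0
scene knob_top 0.71 [0.466  0.1634 0.066 ]
scene tube 0.66 [0.5628 0.0966 0.032 ]
[np.float64(0.5600578963478396), np.float64(-0.029678554875740393), 0] [np.float64(0.5585499491901175), np.float64(0.07431051231581354), 0]
13.74 [ 0.5594 -0.0346  0.1388] [0.2 0.4 1.1] 1.003 0.0
```

Run:
```python
from h import *
move_l(W(-.19,-.209,.2),.3)
for cam in("scene","top"):
    f=grab_frame(cam)
    for n,z in(("knob_top",.066),("tube",.032)):
        for r in tip_of(cam,n)[:2]: print(cam,n,r["score"],np.round(onz(f,r["centre"],z),4))
    i=f["img"][:,:,::-1]; print([np.round(proj(f,W(0,-.204,.066))),np.round(proj(f,W(0,-.1,.046)))])
    cv2.imwrite(f"pics/{cam}2.png",cv2.resize(i[140:260,240:360],None,fx=5,fy=5))
st()
```

```text
scene knob_top 0.64 [ 0.5566 -0.0293  0.066 ]
scene tube 0.6 [0.5502 0.081  0.032 ]
scene tube 0.49 [ 0.6893 -0.1767  0.032 ]
[array([339., 216.]), array([309., 204.])]
top knob_top 0.82 [ 0.5626 -0.0252  0.066 ]
top tube 0.49 [0.5545 0.0777 0.032 ]
[array([334., 193.]), array([299., 195.])]
14.86 [ 0.3706 -0.0374  0.1995] [ 1.   0.8 -0.1] 1.0 0.0
```

View pics/scene2.png

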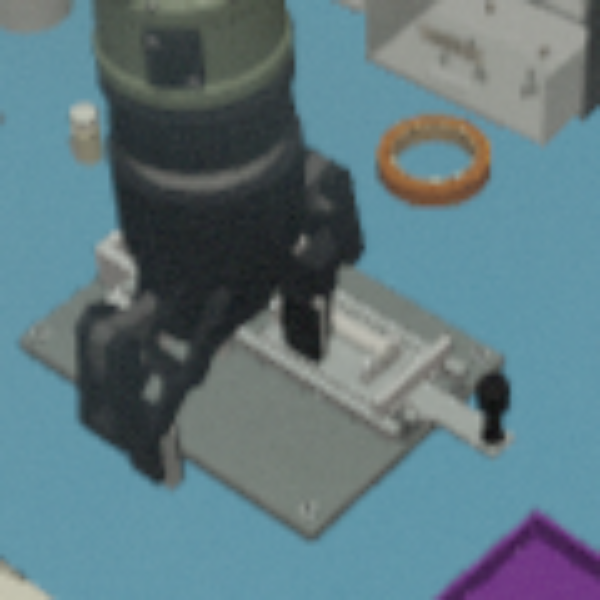

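View pics/top2.png

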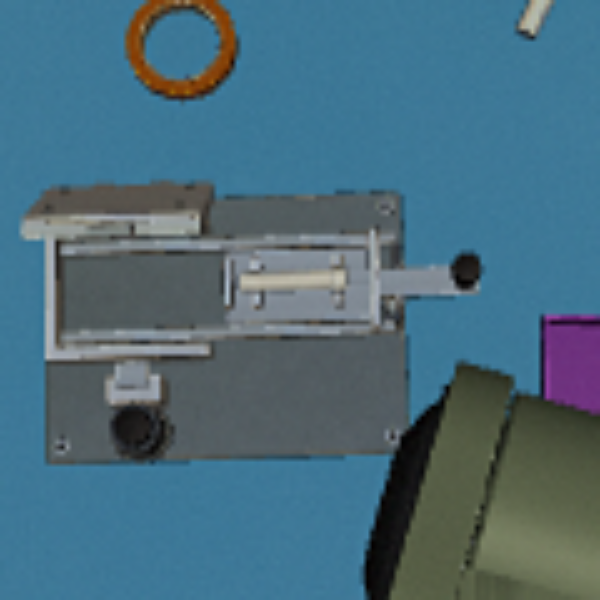

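The carrier is out: the knob is at top crop (466,270), where it should be at the stop, and the tube at (293,279) matches the model. Now I take the tube and lay it across the tray with the fingers closing along the tray's longer y direction, so they have room to open.

Run:
```python
from h import *
move_l(W(0,-.104,.15),.25,rot=R(YAW)); move_l(W(0,-.104,.06),.15); 
print(move_l(W(0,-.104,.0325),.05,until_force=6)); st()
grab(30); st()
move_l(W(0,-.104,.06),.06); move_l(W(0,-.104,.17),.2); st()
q=get_state()["q"]; P=[.512,-.356,.12]
c=[(np.abs(np.array(j)-q).max(),t) for t in(np.pi/2,-np.pi/2) if (j:=ik(P,R(t))) is not None]; print(c)
th=min(c)[1]; movep([.512,-.356,.12],R(th)); st()
f=grab_frame("scene"); i=f["img"][:,:,::-1]
cv2.imwrite("pics/s3.png",cv2.resize(i[200:360,340:500],None,fx=3.7,fy=3.7))
```

```text
False
17.35 [0.5585 0.0703 0.0323] [-0.3 -0.1 -0.6] 0.998 0.0
18.01 [0.5587 0.0703 0.0327] [0.4 0.5 0.4] 0.139 29.6
19.32 [0.5579 0.0703 0.1689] [-0.1 -0.5 -0.7] 0.143 29.4
[(np.float64(2.2762791478893902), 1.5707963267948966), (np.float64(0.8653135057004024), -1.5707963267948966)]
20.91 [ 0.5124 -0.3549  0.1199] [-0.3 -0.4 -0.5] 0.144 29.4
```

View pics/s3.png

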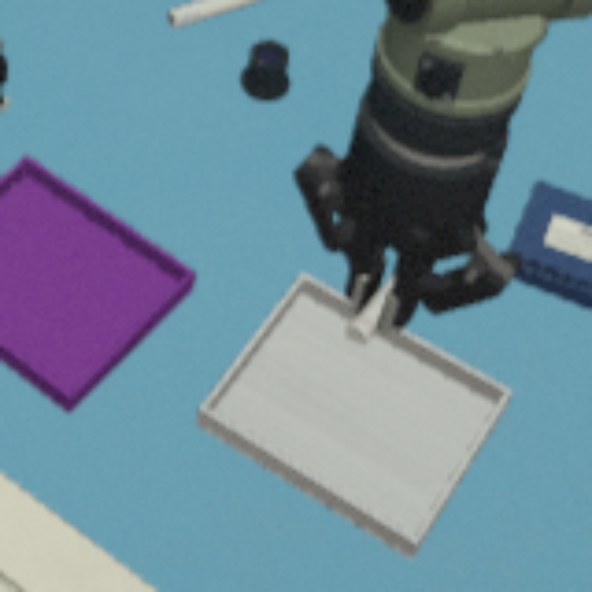

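The tube is held level over the tray, at about (368,310) in the crop. I'll lower it gently.

Run:
```python
from h import *
move_l([.512,-.356,.03],.12)
print(move_l([.512,-.356,.0035],.02,until_force=2.5)); st()
let_go(); st()
move_l([.512,-.356,.15],.15); movep([.40,-.10,.30],R(-np.pi/2)); sleep(.3); st()
for cam in("scene","top"):
    f=grab_frame(cam); 
    for n in("tube","knob_top","lid_edge"):
        for r in tip_of(cam,n)[:2]: print(cam,n,round(r["score"],2),np.round(r["centre"]))
    if cam=="scene": cv2.imwrite("pics/s4.png",f["img"][130:370,160:560,::-1].repeat(2,0).repeat(2,1))
```

```text
True
23.02 [ 0.5119 -0.3559  0.0047] [ 0.3 -0.5  5.2] 0.145 29.9
23.72 [ 0.5112 -0.3553  0.0037] [-0.1  0.4 -0.3] 0.997 0.0
26.35 [ 0.4001 -0.1004  0.2995] [-0.5  0.1 -0.3] 1.0 0.0
scene knob_top 0.74 [340. 216.]
scene lid_edge 0.62 [290. 160.]
top knob_top 0.97 [334. 193.]
top lid_edge 0.63 [263. 180.]
```

View pics/s4.png

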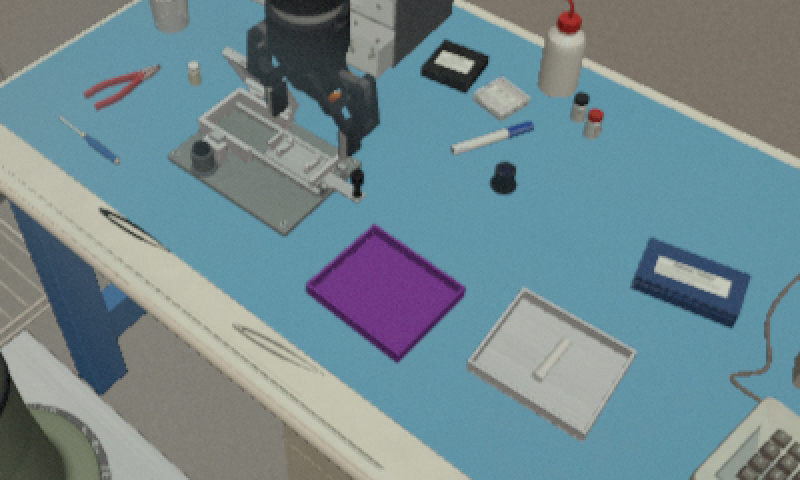

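The tube lies flat in the aluminium tray (view 553,358). The carrier is out with its knob at scene pixel (340,216), and the lid is open with its edge at (290,160). The other things on the bench haven't moved and the arm is clear.

```bash
python3 -c "
from cell import *
print(sign_off())"
```

```text
the job is handed in; nothing more can be done
None
```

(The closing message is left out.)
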